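# Weigh the jar from behind the bottles

### The job

Weigh the low wide jar that stands at the back of the grey reagent rack, behind two tall capped bottles: first set both bottles aside, upright in the empty steel tray, without disturbing the jar, then put the jar gently on the middle of the balance's round pan. Only when it stands there, put each bottle back upright on the same pad it came from, centred on the spot where it stood. Do not disturb the slim vials in the rack and do not tip anything over.

Things in the scene. Friction and masses are not known exactly. Their poses are not given: they have to be found in the camera images.
- round_bottle: tall bottle with a round body 58 mm across, about 220 g, 142 mm tall in all: white body 98 mm high, then a round black cap 36 mm across from 105 to 142 mm above the foot, on the bottle's axis. Origin: centre of the underside; z up along the axis. It stands upright on one of the rack's two pads at the start (which one varies).
- square_bottle: tall bottle with a square body 56 by 56 mm, about 240 g, 142 mm tall in all: white body 98 mm high, then a round black cap 36 mm across from 105 to 142 mm above the foot, on the bottle's axis. Origin: centre of the underside; z up along the axis. It stands upright on one of the rack's two pads at the start (which one varies), its sides roughly in line with the rack's.
- jar: low round white jar with an aluminium lid, 46 mm across the lid (lid from 30 to 44 mm above the foot), 43 mm across the body, 44 mm tall, about 120 g. Stands on the rack's floor behind the bottles. Origin: centre of the underside; z up.
- rack: fixed grey tray, 160 (its x) by 184 mm (y). Origin: centre of its underside, on the bench; front is -x. Floor 6 mm, rim (5 mm thick) 16 mm above the bench. Two black 72 mm square pads, flush with the floor, at x -31, y +44 and -44 mm, a bottle centred on each; a 5 mm wide rib, 16 mm high, between them (x -75 to -5). Jar near x +31, y within 8 of 0; vials near x +50, y +74 and -74 mm.
- tray: fixed empty steel tray, 120 mm (its x) by 220 mm (its y), walls 4 mm thick and 18 mm high, floor 4 mm above the bench; the side area, where both bottles fit side by side along y. Origin: centre of the underside; z up.
- balance: fixed white bench balance with a round steel pan 100 mm across, whose flat top is 58 mm above the bench. Origin: on the bench, right under the centre of the pan; z up. Housing 44 mm high, from x = -128 to +88 mm, y = -85 to +85 mm; display on its -x side.
- vial_a: slim amber vial with a black cap, 18 mm across, 44 mm tall, 30 g, standing loose in a rear corner of the rack; stays where it is. Origin: centre of the underside, z up.
- vial_b: slim amber vial with a black cap, 18 mm across, 44 mm tall, 30 g, standing loose in a rear corner of the rack; stays where it is. Origin: centre of the underside, z up.

How it is judged:
By the outcome, as a careful person would: the job done as asked, in the order asked, and still so for the second after the job is handed in, with the robot touching nothing.
It also fails if it takes over 144 s, if anything falls off the work surface, if the arm or the gripper's body presses on something with over 40 N, if the wrist force passes 120 N, or if a joint passes its speed limit or range.

### The arm

A 6-joint arm with a two-finger parallel gripper is mounted at the origin on the work surface. World frame = base frame: x ahead of the robot, y to its left, z up, the work surface at z = 0. Lengths are in m, angles in degrees, forces in N, time in s.
With the tool pointing down it reaches from about 0.3 to 0.75 m from the base axis. Payload 8.5 kg.
Tool frame: the origin (TCP) lies between the finger pads; the fingertips stand 22 mm ahead of it and the grasp point (between the pads) lies 3 mm ahead of it (env.nose_length is the distance from the TCP to the fingertips, in m); z points along the fingers, x is the direction in which the jaws open and shut, and the axes are right-handed (so a half turn about z gives the same grasp; the last joint's range is limited). The gripper opens to 85 mm and grips with 20 to 120 N. Pads are 22 mm wide; open, the fingers measure 114 mm over their backs; the gripper's body (76 mm by 85 mm) begins 54 mm behind the grasp point. The pads swing forward as they close: fully open they stand 13 mm farther back than shut.
Start: joints at [51.32, 21.807, 74.336, -0, 83.858, -12.336], TCP at [0.244, 0.493, 0.231] pointing down, gripper open.
Joint ranges: [-178.18, 178.18], [-50.72, 133.34], [12.68, 142.11], [-81.47, 261.47], [9.98, 163.14], [-165.26, 165.26]. Speed limits (degrees/s): [136.94, 136.94, 180, 180, 180, 180].

### API

Orientations are given as a 3x3 rotation matrix whose columns are the frame's x, y, z axes.
In Python, from rig import env gives the robot as it stands.
- The arm moves only by the tool arm_command, never from a script. Its argument "steps" is a list of rows, each an object with "delta_pos": the shift along the world's x, y, z in mm, a list of three; "dr": the turn, a rotation vector about the world's x, y, z in degrees, a list of three. In form: [{"delta_pos": [dx, dy, dz], "dr": [wx, wy, wz]}, ...]. A call has 1 to 20 rows; each row shifts and turns the commanded pose from where the row before left it; what a row does not reach is not made up. A row lasts 1/10 s, in which the tool goes at most 50 mm and 8.59 degrees, less where a joint would pass 70% of its speed; a pose out of reach is approached as far as the arm can. A call with a gripper value outside its range is refused whole. "grip" is the opening, from 0 (shut) to 1 (fully open), set as the call begins (left out, the last holds). The fingers move at their own pace and stop on an object; "squeeze" is the grip in N (left out, the last holds). Time passes only in rows, so rows that do not move let the fingers close. It gives the time, the measured TCP pose, the force and the opening at its end, in the units of the state.
- env.observe(): the state, without advancing time (a new reading comes with each control period).
- env.get_image(name): name is "side" or "top"; returns the picture (420x560x3 uint8, blue, green, red); there is no depth.
- env.get_calibration(name): a dict with "fx", "fy", "cx", "cy" (pixels), "k1" (the pictures are not rectified: a ray, as slopes to the right and down, at radius r is drawn at 1 + k1 r^2 times it, then the intrinsics apply), "view" (4x4, takes a point from world to camera coordinates). Camera axes: x right, y up, looking along -z (the intrinsics and any distortion apply to the point x, -y, -z); pixel columns grow to the right and rows downward; lengths in m; the calibration is good to about 2 mm. A picture is of the moment at which its call begins. get_calibration takes no time and is no camera call.
- env.close_job(): hands the job in, once; it reports no verdict.
The state is a dict: "time_s": time; "q": joint angles; "qvel": joint speeds; "joint_efforts": joint torques, N m; "position": TCP position; "tool_rot": TCP orientation; "ft_force": force on the tool from outside, world axes, zero at the start; "wrist_torque": the same for the moment, N m; "grip_width": finger opening in m.
Only numpy, scipy, OpenCV 4.12 (cv2) and the standard library are available. Lean on these libraries where they do the work, as an engineer would, in place of code of your own. Each camera call takes 0.05 s, during which the arm holds its last target. There are 200 camera calls.

## Working session

There is one attempt and no reset: what is moved stays moved. The work goes in short steps, Python scripts to look and compute and a tool call to move; the robot and the scene stay as the last step left them, time stands still between calls to the robot, and variables do not carry over. Pictures are saved under pics/ and viewed, about 12 in all and at most 16, crops included, and the job is handed in when it is done.

Besides the shell and the picture viewer there is one more tool, called after "Request:" by a JSON object that holds its "api" and its "payload", one argument or row to a line. arm_command: Moves the arm, as the interface text tells. Its arguments: {"type":"object","properties":{"steps":{"type":"array"},"grip":{"type":"number"},"squeeze":{"type":"number"}},"required":["steps"]}

```bash
ls; mkdir -p pics
python3 - <<'E'
from rig import env
import cv2
for n in("side","top"):
    cv2.imwrite(f"pics/{n}0.png",env.get_image(n)); print(n,env.get_calibration(n))
print(env.observe())
E
```

```text
pics
side {'fx': 420.8377904230945, 'fy': 420.8377904230945, 'cx': 283.0528955979463, 'cy': 215.91858517974316, 'k1': -0.02075637100536519, 'view': array([[ 0.93889218, -0.344166  ,  0.00558872, -0.50615666],
       [ 0.25580866,  0.70853118,  0.65768191, -0.15111781],
       [-0.23031153, -0.61606276,  0.75327503, -0.94511031],
       [ 0.        ,  0.        ,  0.        ,  1.        ]])}
top {'fx': 491.4787586527056, 'fy': 491.4787586527056, 'cx': 285.14086338694784, 'cy': 208.47004069944242, 'k1': 0.03932939439905781, 'view': array([[ 0.02813209, -0.99958753, -0.00577587, -0.02511666],
       [ 0.98392925,  0.02667122,  0.17655561, -0.52696489],
       [-0.17632874, -0.01064992,  0.98427372, -1.06094515],
       [ 0.        ,  0.        ,  0.        ,  1.        ]])}
{'time_s': 0.1, 'q': array([ 5.13194098e+01,  2.18364891e+01,  7.43795134e+01, -7.98487302e-04,
        8.38572078e+01, -1.23354844e+01]), 'qvel': array([-0.02420264,  0.01127758, -0.12930122,  0.05153502,  0.10162357,
        0.0026952 ]), 'joint_efforts': array([ 3.81824895e-03, -4.49221301e+01, -2.31656170e+01, -1.42198483e-04,
        3.64124062e-03,  3.75044192e-05]), 'position': array([0.24391242, 0.49266476, 0.2304848 ]), 'tool_rot': array([[ 4.43774971e-01,  8.96137911e-01, -7.87755434e-04],
       [ 8.96137383e-01, -4.43775594e-01, -1.00613316e-03],
       [-1.25122070e-03, -2.59440380e-04, -9.99999184e-01]]), 'ft_force': array([-0.31901116, -0.74000182, -0.12141888]), 'wrist_torque': array([ 0.01341592, -0.04586145,  0.02427355]), 'grip_width': 0.08523700485148451}
```

View pics/top0.png

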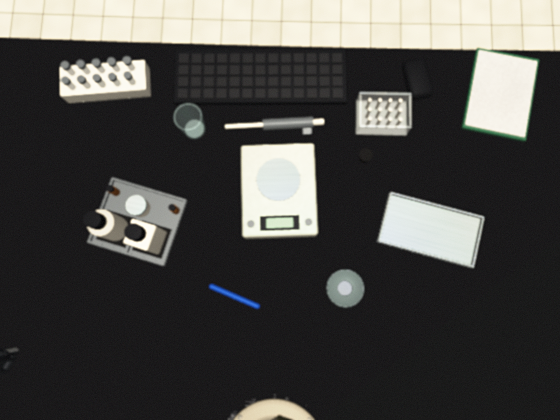

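View pics/side0.png

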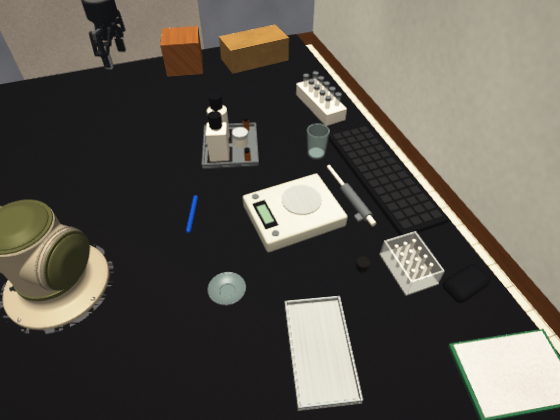

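The top view shows the rack at about (137,221), the balance pan at (278,180) and the tray at (431,230). The square bottle is on the right (-y) pad and the round one on the left. I'll enlarge crops to measure them.

```bash
cat > h.py <<'E'
import numpy as np, cv2
from rig import env
def proj(n,P):
    c=env.get_calibration(n); P=np.atleast_2d(P); p=P@c["view"][:3,:3].T+c["view"][:3,3]
    s=np.c_[p[:,0],-p[:,1]]/-p[:,2:3]; s=s*(1+c["k1"]*(s**2).sum(1,keepdims=True))
    return s*[c["fx"],c["fy"]]+[c["cx"],c["cy"]]
def unproj(n,uv,z):
    c=env.get_calibration(n); uv=np.atleast_2d(uv).astype(float)
    d=(uv-[c["cx"],c["cy"]])/[c["fx"],c["fy"]]; s=d.copy()
    for _ in range(20): s=d/(1+c["k1"]*(s**2).sum(1,keepdims=True))
    r=np.c_[s[:,0],-s[:,1],-np.ones(len(s))]@c["view"][:3,:3]
    o=-c["view"][:3,:3].T@c["view"][:3,3]
    return o+r*((z-o[2])/r[:,2])[:,None]
def crop(n,u0,v0,w,h,f,out,img=None):
    im=env.get_image(n) if img is None else img
    c=cv2.resize(im[v0:v0+h,u0:u0+w],None,fx=f,fy=f,interpolation=cv2.INTER_CUBIC)
    for k in range(0,w,10): cv2.putText(c,str(u0+k),(k*f,8),0,.3,(0,255,255)); cv2.line(c,(k*f,10),(k*f,14),(0,255,255))
    for k in range(0,h,10): cv2.putText(c,str(v0+k),(0,k*f+3),0,.3,(0,255,255)); cv2.line(c,(20,k*f),(24,k*f),(0,255,255))
    cv2.imwrite("pics/"+out,c); return im
E
python3 - <<'E'
from h import *
t=cv2.imread("pics/top0.png");s=cv2.imread("pics/side0.png")
crop("top",78,170,116,100,6,"c1.png",t)
crop("side",195,90,72,80,7,"c2.png",s)
crop("top",230,135,260,135,3,"c3.png",t)
E
```

```text
(no output)
```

View pics/c1.png

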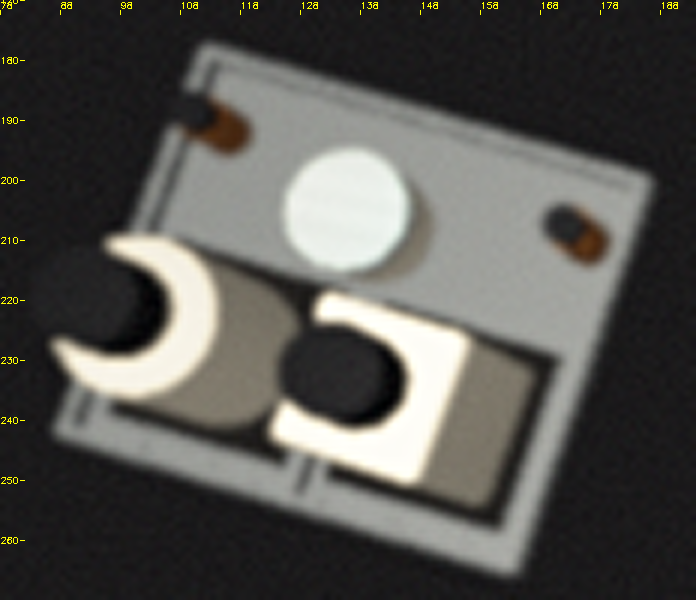

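View pics/c2.png

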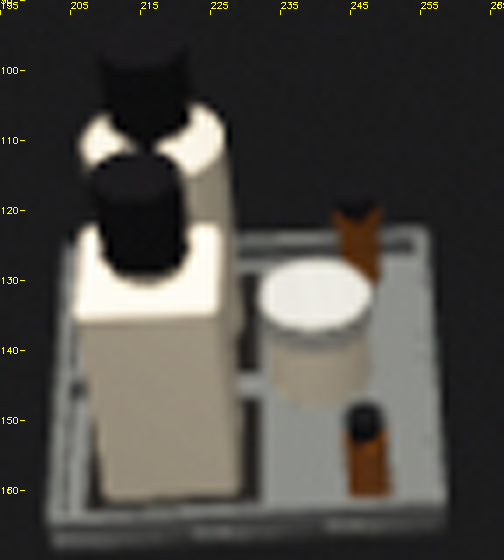

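View pics/c3.png

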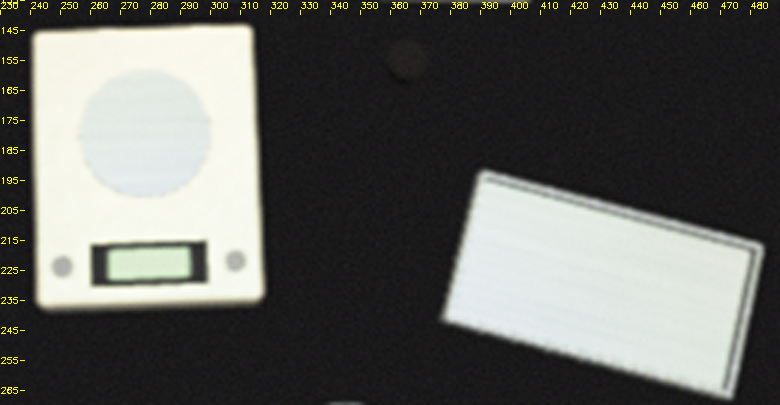

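The crops show these positions:
- **Rack corners (top):** about (112,177), (187,199.5), (164,266) and (87,242).
- **Jar lid:** centre about (136,205).
- **Square bottle, top of body:** centre about (140,234.5).
- **Round bottle, top of body:** centre about (100,223).
- **Pan:** about (278,179).
- **Tray corners:** about (390,192), (485,216), (474,268) and (377,242).

Next I convert these to world positions.

```bash
cat > m.py <<'E'
from h import *
np.set_printoptions(precision=4,suppress=True)
def C(n,pts,u0,v0,f,z): return unproj(n,(np.atleast_2d(pts)+.5)/f-.5+[u0,v0],z)
def rect(P,lx,ly): # corners order: (+x,+y),(+x,-y),(-x,-y),(-x,+y) -> centre,yaw
    P=P[:,:2]; Q=np.array([[lx,ly],[lx,-ly],[-lx,-ly],[-lx,ly]])/2; c=P.mean(0)
    a=complex(*0*c)+sum(complex(*(p-c))*complex(*q).conjugate() for p,q in zip(P,Q)); th=np.angle(a)
    R=np.array([[np.cos(th),-np.sin(th)],[np.sin(th),np.cos(th)]])
    return c,np.degrees(th),(P-c-Q@R.T)*1e3,R
T=lambda p,z:C("top",p,78,170,6,z); S=lambda p,z:C("side",p,195,90,7,z)
rc,ra,e,R=rect(T([(205,42),(655,177),(518,577),(53,433)],.016),.160,.184); print("rack",rc,ra,e)
loc=lambda P:(P[:,:2]-rc)@R*1e3
for n,P in dict(jarT=T((347.5,210),.05),jarS=S((315,296),.05),
  sqT=T([(325,290),(470,335),(418,485),(270,440)],.104).mean(0,keepdims=True),sqScap=S((135,175),.148),
  sqSfoot=S([(105,502),(240,497)],.006).mean(0,keepdims=True),
  rdT=T((134,317),.104),rdS=S((152,143),.104),va=T((192,110),.05),vb=T((567,225),.05)).items(): print(n,P[0],loc(P)[0])
q=rect(T([(325,290),(470,335),(418,485),(270,440)],.104),.056,.056);print("sq",q[1],q[2])
tc,ta,e,_=rect(C("top",[(482,170),(765,243),(733,400),(442,320)],230,135,3,.018),.12,.22);print("tray",tc,ta,e)
print("pan",C("top",(144.5,133),230,135,3,.058))
print("side rack corners proj",(proj("side",np.c_[rc+np.array([[80,92],[80,-92],[-80,-92],[-80,92]])/1e3@R.T,np.full(4,.016)])-[195,90])*7)
c=[f(k) for k in()]
E
python3 m.py
```

```text
rack [0.496  0.3294] -15.411003766150651 [[ 0.1492  0.3152]
 [ 0.2829 -0.4047]
 [-0.7486 -1.1916]
 [ 0.3165  1.2812]]
jarT [0.5266 0.3257 0.05  ] [30.5448  4.5774]
jarS [0.5226 0.3247 0.05  ] [26.8781  2.5499]
sqT [0.4539 0.295  0.104 ] [-31.4407 -44.3357]
sqScap [0.4499 0.2943 0.148 ] [-35.1301 -46.0484]
sqSfoot [0.4429 0.2711 0.006 ] [-35.7097 -70.3367]
rdT [0.4766 0.3801 0.104 ] [-32.1767  43.7438]
rdS [0.4719 0.3759 0.104 ] [-35.5418  38.4551]
va [0.5633 0.3869 0.05  ] [49.578  73.3558]
vb [0.5232 0.2434 0.05  ] [ 49.053 -75.651]
sq -15.26676358590492 [[-0.2693 -0.6856]
 [-0.2264  1.0345]
 [ 0.4039  0.3984]
 [ 0.0918 -0.7473]]
tray [ 0.4946 -0.345 ] -13.866255009428574 [[ 0.3993 -0.6043]
 [ 1.7677 -0.8076]
 [-1.641  -0.6171]
 [-0.5259  2.029 ]]
pan [[0.5925 0.0077 0.058 ]]
side rack corners proj [[433.7813 224.8859]
 [452.5387 498.7619]
 [ 55.4774 519.1703]
 [ 73.4704 241.5931]]
```

Request:
{"api": "arm_command", "payload": {
  "steps": [
    {"delta_pos": [20,-20,3],"dr": [0,0,1]},
    {"delta_pos": [21,-20,3],"dr": [0,0,1]},
    {"delta_pos": [21,-20,3],"dr": [0,0,1]},
    {"delta_pos": [21,-20,3],"dr": [0,0,1]},
    {"delta_pos": [21,-20,3],"dr": [0,0,1]},
    {"delta_pos": [21,-20,3],"dr": [0,0,1]},
    {"delta_pos": [21,-20,3],"dr": [0,0,1]},
    {"delta_pos": [21,-20,3],"dr": [0,0,1]},
    {"delta_pos": [21,-20,3],"dr": [0,0,2]},
    {"delta_pos": [20,-18,2],"dr": [0,0,1]},
    {"delta_pos": [0,0,-30],"dr": [0,0,0]},
    {"delta_pos": [0,0,0],"dr": [0,0,0]},
    {"delta_pos": [0,0,0],"dr": [0,0,0]}
  ],
  "grip": 0.75
}}

```text
time_s: 1.4
position: [0.4517, 0.295, 0.2301]
tool_rot: [[0.264, 0.964, -0.001], [0.964, -0.264, -0.0], [-0.001, -0.001, -1.0]]
ft_force: [-1.3, -0.3, 0.4]
grip_width: 0.0637
```

Run:
```python
from h import *
o=env.observe();p=o["position"];R=o["tool_rot"];w=o["grip_width"];print(p,w)
tip=[p+R@[s*w/2,y,.020] for s in(1,-1) for y in(-.011,.011)]
ims={}
for n in("top","side"):
    im=env.get_image(n); cv2.imwrite(f"pics/g_{n}.png",im); print(n,proj(n,tip))
    c=proj(n,p)[0].astype(int); ims[n]=crop(n,c[0]-40,c[1]-40,90,100,6,f"gc_{n}.png",im); print(c-40)
a,b=[cv2.imread(f"pics/gc_{n}.png") for n in("top","side")]
cv2.imwrite("pics/gc.png",cv2.resize(np.hstack([a,b]),None,fx=.74,fy=.74,interpolation=cv2.INTER_AREA))
```

```text
[0.45174627 0.2949682  0.23009876] 0.06367120098044905
top [[104.72408755 228.93275662]
 [108.85345968 217.96784893]
 [136.49494202 238.59946682]
 [140.49866556 227.56817475]]
[ 79 186]
side [[207.76969522  87.30659153]
 [216.26178704  86.9505934 ]
 [206.87636573 101.23582331]
 [215.70958514 100.84968936]]
[170  47]
```

View pics/gc.png

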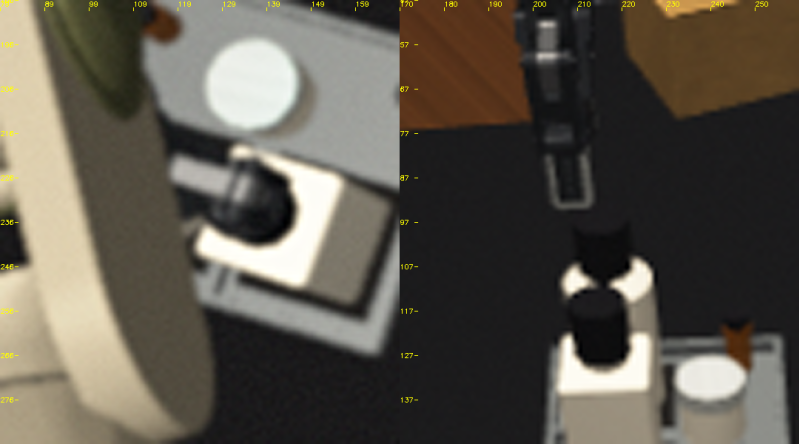

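The side view shows the finger tip near (209,94), about 2 px left of the prediction, so the side camera has some offset. I'll straddle the cap and compare finger and cap directly.

Request:
{"api": "arm_command", "payload": {
  "steps": [
    {"delta_pos": [0,0,-30],"dr": [0,0,0]},
    {"delta_pos": [0,0,-30],"dr": [0,0,0]},
    {"delta_pos": [0,0,-20],"dr": [0,0,0]},
    {"delta_pos": [0,0,0],"dr": [0,0,0]},
    {"delta_pos": [0,0,0],"dr": [0,0,0]}
  ]
}}

```text
time_s: 2.0
position: [0.4525, 0.2954, 0.1514]
tool_rot: [[0.264, 0.964, 0.002], [0.964, -0.264, 0.001], [0.001, 0.001, -1.0]]
ft_force: [0.2, 0.2, 0.3]
grip_width: 0.0637
```

Run:
```python
from h import *
o=env.observe();p=o["position"];print(p)
for n,u,v in(("top",95,200),("side",180,80)): crop(n,u,v,70,66,9,f"hc_{n}.png")
a,b=[cv2.imread(f"pics/hc_{n}.png") for n in("top","side")]
cv2.imwrite("pics/hc.png",cv2.resize(np.hstack([a,b]),None,fx=.63,fy=.63,interpolation=cv2.INTER_AREA))
```

```text
[0.45248279 0.2953608  0.15135047]
```

View pics/hc.png

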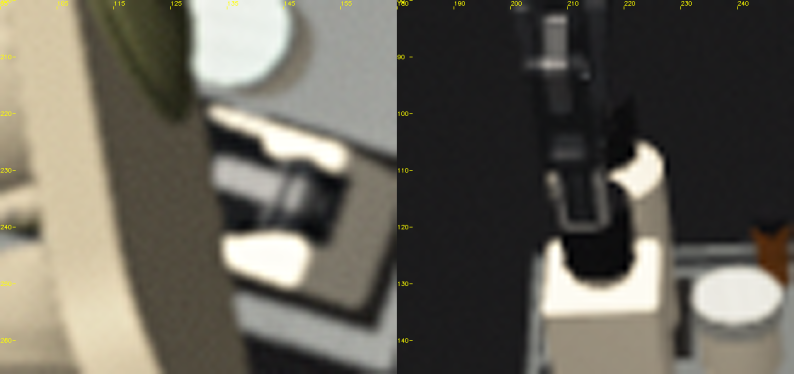

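```bash
python3 - <<'E'
from h import *
np.set_printoptions(precision=1,suppress=True)
o=env.observe();p=o["position"];R=o["tool_rot"];w=o["grip_width"]
for dz in(.010,.016,.022):
  tip=[p+R@[-w/2-t,y,dz] for t in(0,.01) for y in(-.011,.011)]
  print(dz,"side",proj("side",tip).ravel(),"top",proj("top",tip).ravel())
print("cap axis in side z=.111,.148",proj("side",[[.454,.295,.111],[.454,.295,.148]]).ravel())
a=np.radians(-15.4);Q=np.array([[28,28],[28,-28],[-28,-28],[-28,28]])/1e3@np.array([[np.cos(a),-np.sin(a)],[np.sin(a),np.cos(a)]]).T
print("sq top face @top est",proj("side",np.c_[Q+[.4539,.295],np.full(4,.104)]).ravel())
E
cat > ov.py <<'E'
E
```

```text
0.01 side [210.6 123.6 219.  123.2 210.5 125.9 219.  125.5] top [146.8 242.  150.5 231.7 151.4 243.5 155.1 233.2]
0.016 side [210.9 125.5 219.3 125.1 210.8 127.8 219.2 127.4] top [147.6 242.4 151.3 232.1 152.2 243.8 155.9 233.5]
0.022 side [211.2 127.3 219.5 126.9 211.1 129.7 219.5 129.2] top [148.4 242.7 152.1 232.5 153.  244.1 156.7 233.9]
cap axis in side z=.111,.148 [216.9 125.5 215.3 114.1]
sq top face @top est [227.4 121.  227.3 133.4 206.5 134.4 207.2 121.9]
```

```bash
cat > t.py <<'E'
from h import *
import sys
# track shift of a patch: t.py save name cam | t.py cmp name cam u0 v0 w h
n,cam=sys.argv[2:4]; im=env.get_image(cam)
if sys.argv[1]=="save": cv2.imwrite(f"pics/ref_{n}_{cam}.png",im)
else:
    u,v,w,h=map(int,sys.argv[4:8]); g=lambda a:np.float32(cv2.cvtColor(a,6))[v:v+h,u:u+w]
    a=g(cv2.imread(f"pics/ref_{n}_{cam}.png")); b=g(im)
    cc,W=cv2.findTransformECC(a,b,np.eye(2,3,dtype=np.float32),cv2.MOTION_TRANSLATION,(3,100,1e-4))
    print(cam,"shift px",W[:,2].round(2),"cc",round(cc,3))
E
python3 t.py save sq side; python3 t.py save sq top
```

```text
(no output)
```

Request:
{"api": "arm_command", "payload": {
  "steps": [
    {"delta_pos": [0,0,-8],"dr": [0,0,0]},
    {"delta_pos": [0,0,-8],"dr": [0,0,0]},
    {"delta_pos": [0,0,0],"dr": [0,0,0]}
  ]
}}

```text
time_s: 2.5
position: [0.4514, 0.2946, 0.1327]
tool_rot: [[0.265, 0.964, -0.002], [0.964, -0.265, -0.001], [-0.002, -0.002, -1.0]]
ft_force: [1.1, 0.6, -0.3]
grip_width: 0.0642
```

Request:
{"api": "arm_command", "payload": {
  "steps": [
    {"delta_pos": [0,0,0],"dr": [0,0,0]},
    {"delta_pos": [0,0,0],"dr": [0,0,0]},
    {"delta_pos": [0,0,0],"dr": [0,0,0]},
    {"delta_pos": [0,0,0],"dr": [0,0,0]},
    {"delta_pos": [0,0,0],"dr": [0,0,0]}
  ],
  "grip": 0.3,
  "squeeze": 30
}}

```text
time_s: 3.0
position: [0.4522, 0.295, 0.1343]
tool_rot: [[0.265, 0.964, 0.001], [0.964, -0.265, 0.0], [0.0, 0.001, -1.0]]
ft_force: [0.7, -0.0, 2.1]
grip_width: 0.0347
```

```bash
python3 t.py cmp sq side 198 126 34 38; python3 t.py cmp sq top 140 225 30 35
python3 -c "
from h import *
o=env.observe();print(o['position'],o['grip_width'],o['ft_force'])
J=lambda n,z:(proj(n,[[.453,.295,z]])*0+np.array([proj(n,[[.463,.295,z]])[0]-proj(n,[[.453,.295,z]])[0],proj(n,[[.453,.305,z]])[0]-proj(n,[[.453,.295,z]])[0]])).round(2)
print(J('side',.06),J('top',.06))"
```

```text
side shift px [-0.01  0.25] cc 0.997
top shift px [0.09 0.3 ] cc 0.929
[0.45225982 0.29497276 0.13433426] 0.03487811707960943 [0.04312579 0.28505845 4.15680838]
[[ 3.44 -0.76]
 [-0.88 -2.1 ]] [[ 0.36 -4.51]
 [-4.56 -0.12]]
```

The grasp shifted the bottle by less than 1 mm. Next I lift it.

Request:
{"api": "arm_command", "payload": {
  "steps": [
    {"delta_pos": [0,0,0],"dr": [0,0,0]},
    {"delta_pos": [0,0,5],"dr": [0,0,0]},
    {"delta_pos": [0,0,10],"dr": [0,0,0]},
    {"delta_pos": [0,0,20],"dr": [0,0,0]},
    {"delta_pos": [0,0,25],"dr": [0,0,0]},
    {"delta_pos": [0,0,25],"dr": [0,0,0]},
    {"delta_pos": [0,0,25],"dr": [0,0,0]},
    {"delta_pos": [0,0,15],"dr": [0,0,0]},
    {"delta_pos": [1,-15,0],"dr": [0,0,0]},
    {"delta_pos": [1,-25,0],"dr": [0,0,0]},
    {"delta_pos": [1,-30,0],"dr": [0,0,0]},
    {"delta_pos": [1,-30,0],"dr": [0,0,0]},
    {"delta_pos": [1,-30,0],"dr": [0,0,0]},
    {"delta_pos": [1,-30,0],"dr": [0,0,0]},
    {"delta_pos": [1,-30,0],"dr": [0,0,0]},
    {"delta_pos": [1,-30,0],"dr": [0,0,0]},
    {"delta_pos": [1,-30,0],"dr": [0,0,0]},
    {"delta_pos": [1,-30,0],"dr": [0,0,0]}
  ],
  "squeeze": 60
}}

```text
time_s: 4.9
position: [0.461, 0.013, 0.2582]
tool_rot: [[0.265, 0.964, -0.002], [0.964, -0.265, 0.0], [-0.0, -0.002, -1.0]]
ft_force: [0.3, 0.2, -2.5]
grip_width: 0.0334
```

Request:
{"api": "arm_command", "payload": {
  "steps": [
    {"delta_pos": [1,-30,0],"dr": [0,0,0]},
    {"delta_pos": [1,-30,0],"dr": [0,0,0]},
    {"delta_pos": [1,-30,0],"dr": [0,0,0]},
    {"delta_pos": [1,-30,0],"dr": [0,0,0]},
    {"delta_pos": [1,-30,0],"dr": [0,0,0]},
    {"delta_pos": [2,-30,0],"dr": [0,0,0]},
    {"delta_pos": [2,-30,0],"dr": [0,0,0]},
    {"delta_pos": [2,-30,0],"dr": [0,0,0]},
    {"delta_pos": [2,-30,0],"dr": [0,0,0]},
    {"delta_pos": [2,-30,0],"dr": [0,0,0]},
    {"delta_pos": [2,-30,0],"dr": [0,0,0]},
    {"delta_pos": [2,-30,0],"dr": [0,0,0]},
    {"delta_pos": [1,-30,0],"dr": [0,0,0]},
    {"delta_pos": [1,-19,0],"dr": [0,0,0]},
    {"delta_pos": [0,0,0],"dr": [0,0,0]},
    {"delta_pos": [0,0,0],"dr": [0,0,0]}
  ]
}}

```text
time_s: 6.5
position: [0.4822, -0.3941, 0.2581]
tool_rot: [[0.265, 0.964, -0.001], [0.964, -0.265, 0.002], [0.001, -0.002, -1.0]]
ft_force: [0.1, 1.5, -1.4]
grip_width: 0.0335
```

Run:
```python
from h import *
o=env.observe();print(o["position"],o["grip_width"],o["ft_force"])
a=env.get_image("top")[130:330,330:560];b=env.get_image("side")[180:420,200:430]
cv2.imwrite("pics/d.png",np.hstack([cv2.resize(a,(400,348)),cv2.resize(b,(333,348))]))
```

```text
[ 0.48218976 -0.3940652   0.25808286] 0.03346108272243591 [ 0.06948819  1.50906315 -1.43771982]
```

View pics/d.png

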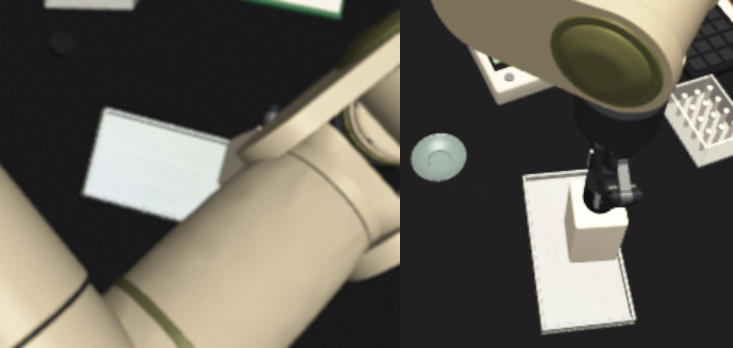

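The square bottle hangs upright over the far part of the tray. Lowering it now.

Request:
{"api": "arm_command", "payload": {
  "steps": [
    {"delta_pos": [0,0,-15],"dr": [0,0,0]},
    {"delta_pos": [0,0,-25],"dr": [0,0,0]},
    {"delta_pos": [0,0,-25],"dr": [0,0,0]},
    {"delta_pos": [0,0,-20],"dr": [0,0,0]},
    {"delta_pos": [0,0,-15],"dr": [0,0,0]},
    {"delta_pos": [0,0,-10],"dr": [0,0,0]},
    {"delta_pos": [0,0,-6],"dr": [0,0,0]},
    {"delta_pos": [0,0,-4],"dr": [0,0,0]},
    {"delta_pos": [0,0,-2],"dr": [0,0,0]},
    {"delta_pos": [0,0,-1],"dr": [0,0,0]},
    {"delta_pos": [0,0,0],"dr": [0,0,0]}
  ]
}}

```text
time_s: 7.7
position: [0.4831, -0.3942, 0.1363]
tool_rot: [[0.265, 0.964, 0.0], [0.964, -0.265, -0.0], [-0.0, 0.0, -1.0]]
ft_force: [-0.1, -0.1, -1.3]
grip_width: 0.0337
```

Request:
{"api": "arm_command", "payload": {
  "steps": [
    {"delta_pos": [0,0,-1],"dr": [0,0,0]},
    {"delta_pos": [0,0,-1],"dr": [0,0,0]},
    {"delta_pos": [0,0,0],"dr": [0,0,0]}
  ]
}}

```text
time_s: 8.0
position: [0.483, -0.3941, 0.1339]
tool_rot: [[0.265, 0.964, -0.0], [0.964, -0.265, 0.0], [0.0, -0.0, -1.0]]
ft_force: [-0.3, -0.6, -2.3]
grip_width: 0.0336
```

Request:
{"api": "arm_command", "payload": {
  "steps": [
    {"delta_pos": [0,0,-1],"dr": [0,0,0]},
    {"delta_pos": [0,0,0],"dr": [0,0,0]}
  ]
}}

```text
time_s: 8.2
position: [0.483, -0.3941, 0.1329]
tool_rot: [[0.265, 0.964, -0.0], [0.964, -0.265, 0.0], [0.0, -0.0, -1.0]]
ft_force: [0.2, 0.6, -2.9]
grip_width: 0.0336
```

Request:
{"api": "arm_command", "payload": {
  "steps": [
    {"delta_pos": [0,0,-1],"dr": [0,0,0]},
    {"delta_pos": [0,0,0],"dr": [0,0,0]}
  ]
}}

```text
time_s: 8.4
position: [0.4832, -0.3942, 0.1325]
tool_rot: [[0.265, 0.964, 0.001], [0.964, -0.265, -0.001], [-0.0, 0.001, -1.0]]
ft_force: [0.4, 1.1, 2.3]
grip_width: 0.0335
```

Request:
{"api": "arm_command", "payload": {
  "steps": [
    {"delta_pos": [0,0,0],"dr": [0,0,0]},
    {"delta_pos": [0,0,0],"dr": [0,0,0]},
    {"delta_pos": [0,0,0],"dr": [0,0,0]},
    {"delta_pos": [0,0,0],"dr": [0,0,0]},
    {"delta_pos": [0,0,10],"dr": [0,0,0]},
    {"delta_pos": [0,0,20],"dr": [0,0,0]},
    {"delta_pos": [0,0,25],"dr": [0,0,0]},
    {"delta_pos": [0,0,25],"dr": [0,0,0]},
    {"delta_pos": [0,20,20],"dr": [0,0,0]},
    {"delta_pos": [0,30,0],"dr": [0,0,0]},
    {"delta_pos": [0,40,0],"dr": [0,0,0]},
    {"delta_pos": [0,40,0],"dr": [0,0,0]},
    {"delta_pos": [-1,40,0],"dr": [0,0,0]},
    {"delta_pos": [-1,40,0],"dr": [0,0,0]},
    {"delta_pos": [-1,40,0],"dr": [0,0,0]},
    {"delta_pos": [-1,40,0],"dr": [0,0,0]},
    {"delta_pos": [-1,40,0],"dr": [0,0,0]},
    {"delta_pos": [-1,40,0],"dr": [0,0,0]},
    {"delta_pos": [-1,40,0],"dr": [0,0,0]},
    {"delta_pos": [0,40,0],"dr": [0,0,0]}
  ],
  "grip": 0.75
}}

```text
time_s: 10.4
position: [0.4758, 0.0574, 0.233]
tool_rot: [[0.265, 0.964, 0.001], [0.964, -0.265, -0.0], [0.0, 0.001, -1.0]]
ft_force: [0.7, -0.6, 0.5]
grip_width: 0.064
```

Request:
{"api": "arm_command", "payload": {
  "steps": [
    {"delta_pos": [0,40,0],"dr": [0,0,0]},
    {"delta_pos": [0,40,0],"dr": [0,0,0]},
    {"delta_pos": [0,40,0],"dr": [0,0,0]},
    {"delta_pos": [0,40,0],"dr": [0,0,0]},
    {"delta_pos": [0,40,0],"dr": [0,0,0]},
    {"delta_pos": [0,40,0],"dr": [0,0,0]},
    {"delta_pos": [0,34,0],"dr": [0,0,0]},
    {"delta_pos": [0,10,0],"dr": [0,0,0]},
    {"delta_pos": [0,0,0],"dr": [0,0,0]},
    {"delta_pos": [0,0,0],"dr": [0,0,0]}
  ]
}}

```text
time_s: 11.4
position: [0.4762, 0.339, 0.2323]
tool_rot: [[0.265, 0.964, 0.0], [0.964, -0.265, -0.0], [-0.0, 0.0, -1.0]]
ft_force: [-1.0, -0.8, 0.3]
grip_width: 0.0639
```

Run:
```python
from h import *
o=env.observe();print(o["position"],o["grip_width"],o["ft_force"])
a=env.get_image("top");b=env.get_image("side")
cv2.imwrite("pics/ref_rd_side.png",b);cv2.imwrite("pics/ref_rd_top.png",a)
a=a[150:350,330:560];b=b[60:420,130:430]
cv2.imwrite("pics/e.png",np.hstack([cv2.resize(a,(330,300)),cv2.resize(b,(450,540))[:300],]) if 0 else np.hstack([cv2.resize(a,(330,540)),cv2.resize(b,(450,540))]))
```

```text
[0.47617542 0.33897319 0.23233715] 0.06390650198278369 [-1.00792374 -0.79374852  0.27975039]
```

View pics/e.png

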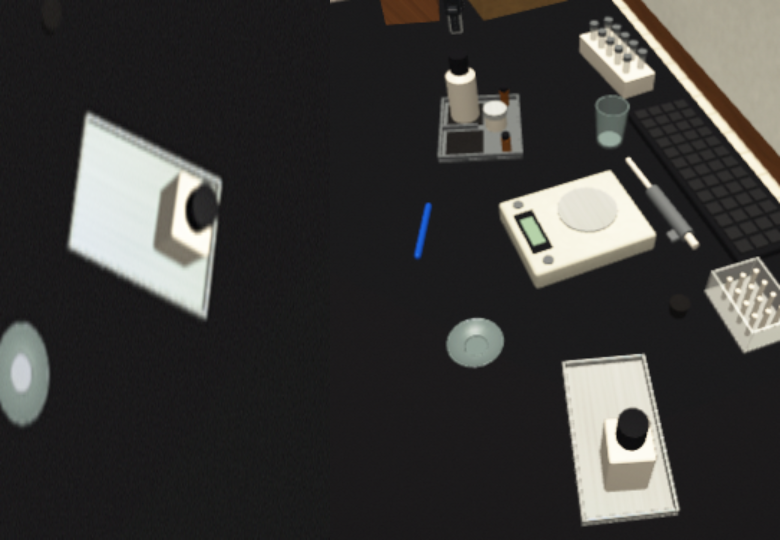

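The square bottle stands upright in the tray. On to the round one.

Request:
{"api": "arm_command", "payload": {
  "steps": [
    {"delta_pos": [0,25,0],"dr": [0,0,0]},
    {"delta_pos": [0,16,0],"dr": [0,0,0]},
    {"delta_pos": [0,0,-25],"dr": [0,0,0]},
    {"delta_pos": [0,0,-25],"dr": [0,0,0]},
    {"delta_pos": [0,0,-20],"dr": [0,0,0]},
    {"delta_pos": [0,0,-15],"dr": [0,0,0]},
    {"delta_pos": [0,0,-8],"dr": [0,0,0]},
    {"delta_pos": [0,0,-5],"dr": [0,0,0]},
    {"delta_pos": [0,0,0],"dr": [0,0,0]},
    {"delta_pos": [0,0,0],"dr": [0,0,0]}
  ]
}}

```text
time_s: 12.5
position: [0.4764, 0.3808, 0.1348]
tool_rot: [[0.265, 0.964, 0.001], [0.964, -0.265, 0.001], [0.001, 0.001, -1.0]]
ft_force: [-0.3, -0.6, 1.0]
grip_width: 0.064
```

Request:
{"api": "arm_command", "payload": {
  "steps": [
    {"delta_pos": [0,0,0],"dr": [0,0,0]},
    {"delta_pos": [0,0,0],"dr": [0,0,0]},
    {"delta_pos": [0,0,0],"dr": [0,0,0]},
    {"delta_pos": [0,0,0],"dr": [0,0,0]},
    {"delta_pos": [0,0,0],"dr": [0,0,0]}
  ],
  "grip": 0.3,
  "squeeze": 30
}}

```text
time_s: 13.0
position: [0.4763, 0.3811, 0.1347]
tool_rot: [[0.264, 0.964, 0.001], [0.964, -0.264, 0.001], [0.001, 0.001, -1.0]]
ft_force: [-0.4, 0.2, 6.1]
grip_width: 0.0345
```

```bash
python3 t.py cmp rd side 202 114 32 34; python3 -c "
from h import *
o=env.observe();print(o['position'],o['grip_width'],o['ft_force'])"
```

```text
side shift px [0.   0.04] cc 1.0
[0.47633941 0.38105662 0.13470959] 0.03466343760846202 [0.10161621 0.48869019 5.09069567]
```

Request:
{"api": "arm_command", "payload": {
  "steps": [
    {"delta_pos": [0,0,0],"dr": [0,0,0]},
    {"delta_pos": [0,0,5],"dr": [0,0,0]},
    {"delta_pos": [0,0,10],"dr": [0,0,0]},
    {"delta_pos": [0,0,20],"dr": [0,0,0]},
    {"delta_pos": [0,0,25],"dr": [0,0,0]},
    {"delta_pos": [0,0,25],"dr": [0,0,0]},
    {"delta_pos": [0,0,25],"dr": [0,0,0]},
    {"delta_pos": [0,0,15],"dr": [0,0,0]},
    {"delta_pos": [1,-15,0],"dr": [0,0,0]},
    {"delta_pos": [1,-25,0],"dr": [0,0,0]},
    {"delta_pos": [1,-30,0],"dr": [0,0,0]},
    {"delta_pos": [1,-30,0],"dr": [0,0,0]},
    {"delta_pos": [1,-30,0],"dr": [0,0,0]},
    {"delta_pos": [1,-30,0],"dr": [0,0,0]},
    {"delta_pos": [1,-30,0],"dr": [0,0,0]},
    {"delta_pos": [1,-30,0],"dr": [0,0,0]},
    {"delta_pos": [1,-30,0],"dr": [0,0,0]},
    {"delta_pos": [1,-30,0],"dr": [0,0,0]}
  ],
  "squeeze": 60
}}

```text
time_s: 14.85
position: [0.4851, 0.099, 0.2582]
tool_rot: [[0.265, 0.964, -0.002], [0.964, -0.265, -0.0], [-0.001, -0.002, -1.0]]
ft_force: [1.1, -1.0, -3.2]
grip_width: 0.0332
```

Request:
{"api": "arm_command", "payload": {
  "steps": [
    {"delta_pos": [1,-30,0],"dr": [0,0,0]},
    {"delta_pos": [1,-30,0],"dr": [0,0,0]},
    {"delta_pos": [1,-30,0],"dr": [0,0,0]},
    {"delta_pos": [1,-30,0],"dr": [0,0,0]},
    {"delta_pos": [1,-30,0],"dr": [0,0,0]},
    {"delta_pos": [2,-30,0],"dr": [0,0,0]},
    {"delta_pos": [2,-30,0],"dr": [0,0,0]},
    {"delta_pos": [2,-30,0],"dr": [0,0,0]},
    {"delta_pos": [2,-30,0],"dr": [0,0,0]},
    {"delta_pos": [2,-30,0],"dr": [0,0,0]},
    {"delta_pos": [2,-30,0],"dr": [0,0,0]},
    {"delta_pos": [2,-30,0],"dr": [0,0,0]},
    {"delta_pos": [1,-25,0],"dr": [0,0,0]},
    {"delta_pos": [0,-12,0],"dr": [0,0,0]},
    {"delta_pos": [0,0,0],"dr": [0,0,0]},
    {"delta_pos": [0,0,0],"dr": [0,0,0]}
  ]
}}

```text
time_s: 16.45
position: [0.5057, -0.2953, 0.2587]
tool_rot: [[0.265, 0.964, -0.001], [0.964, -0.265, 0.001], [0.001, -0.001, -1.0]]
ft_force: [0.1, 0.3, -1.4]
grip_width: 0.0333
```

Request:
{"api": "arm_command", "payload": {
  "steps": [
    {"delta_pos": [0,0,-15],"dr": [0,0,0]},
    {"delta_pos": [0,0,-25],"dr": [0,0,0]},
    {"delta_pos": [0,0,-25],"dr": [0,0,0]},
    {"delta_pos": [0,0,-20],"dr": [0,0,0]},
    {"delta_pos": [0,0,-15],"dr": [0,0,0]},
    {"delta_pos": [0,0,-10],"dr": [0,0,0]},
    {"delta_pos": [0,0,-6],"dr": [0,0,0]},
    {"delta_pos": [0,0,-4],"dr": [0,0,0]},
    {"delta_pos": [0,0,-2],"dr": [0,0,0]},
    {"delta_pos": [0,0,-2],"dr": [0,0,0]},
    {"delta_pos": [0,0,-1],"dr": [0,0,0]},
    {"delta_pos": [0,0,0],"dr": [0,0,0]}
  ]
}}

```text
time_s: 17.65
position: [0.5061, -0.2962, 0.1341]
tool_rot: [[0.265, 0.964, 0.0], [0.964, -0.265, -0.0], [-0.0, 0.0, -1.0]]
ft_force: [-0.6, -0.1, -2.0]
grip_width: 0.0332
```

Request:
{"api": "arm_command", "payload": {
  "steps": [
    {"delta_pos": [0,0,-1],"dr": [0,0,0]},
    {"delta_pos": [0,0,0],"dr": [0,0,0]}
  ]
}}

```text
time_s: 17.85
position: [0.5061, -0.2962, 0.1331]
tool_rot: [[0.265, 0.964, 0.0], [0.964, -0.265, -0.0], [-0.0, 0.0, -1.0]]
ft_force: [-0.5, 0.0, -2.1]
grip_width: 0.0333
```

Request:
{"api": "arm_command", "payload": {
  "steps": [
    {"delta_pos": [0,0,-1],"dr": [0,0,0]},
    {"delta_pos": [0,0,0],"dr": [0,0,0]}
  ]
}}

```text
time_s: 18.05
position: [0.5064, -0.2963, 0.133]
tool_rot: [[0.265, 0.964, 0.001], [0.964, -0.265, -0.001], [-0.001, 0.002, -1.0]]
ft_force: [-0.3, 1.5, 4.2]
grip_width: 0.0333
```

Request:
{"api": "arm_command", "payload": {
  "steps": [
    {"delta_pos": [0,0,0],"dr": [0,0,0]},
    {"delta_pos": [0,0,0],"dr": [0,0,0]},
    {"delta_pos": [0,0,0],"dr": [0,0,0]},
    {"delta_pos": [0,0,0],"dr": [0,0,0]},
    {"delta_pos": [0,0,10],"dr": [0,0,0]},
    {"delta_pos": [0,0,20],"dr": [0,0,0]},
    {"delta_pos": [0,0,25],"dr": [0,0,0]},
    {"delta_pos": [0,0,25],"dr": [0,0,0]},
    {"delta_pos": [0,20,20],"dr": [0,0,0]},
    {"delta_pos": [0,35,0],"dr": [0,0,0]},
    {"delta_pos": [0,40,0],"dr": [0,0,0]},
    {"delta_pos": [0,40,0],"dr": [0,0,0]},
    {"delta_pos": [0,40,0],"dr": [0,0,0]},
    {"delta_pos": [0,40,0],"dr": [0,0,0]},
    {"delta_pos": [0,40,0],"dr": [0,0,0]},
    {"delta_pos": [0,40,0],"dr": [0,0,0]},
    {"delta_pos": [0,40,0],"dr": [0,0,0]},
    {"delta_pos": [0,0,0],"dr": [0,0,0]},
    {"delta_pos": [0,0,0],"dr": [0,0,0]}
  ],
  "grip": 0.75
}}

```text
time_s: 19.95
position: [0.5061, 0.0393, 0.2327]
tool_rot: [[0.263, 0.965, 0.001], [0.965, -0.263, -0.0], [-0.0, 0.001, -1.0]]
ft_force: [-0.1, -0.9, -0.5]
grip_width: 0.0641
```

Run:
```python
from h import *
o=env.observe();print(o["position"],o["grip_width"],o["ft_force"])
a=env.get_image("top");b=env.get_image("side")
cv2.imwrite("pics/ref_jar_side.png",b);cv2.imwrite("pics/ref_jar_top.png",a)
crop("top",78,165,120,110,3,"x1.png",a);crop("top",365,180,130,100,3,"x2.png",a);crop("side",195,90,72,80,5,"x3.png",b);crop("side",280,290,90,120,4,"x4.png",b)
g=lambda n,w,h:cv2.copyMakeBorder(cv2.imread(f"pics/{n}.png"),0,0,0,0,0)
L=[cv2.imread(f"pics/x{i}.png") for i in(1,2,3,4)]
P=np.zeros((900,800,3),np.uint8)
P[:330,:360]=L[0];P[335:635,:390]=L[1];P[:400,400:760]=L[2];P[405:885,400:760]=L[3]
cv2.imwrite("pics/f.png",cv2.resize(P,None,fx=.66,fy=.66,interpolation=cv2.INTER_AREA))
```

```text
[0.50609203 0.03933402 0.2326536 ] 0.06413224988636676 [-0.06100299 -0.8824902  -0.48753598]
```

View pics/f.png

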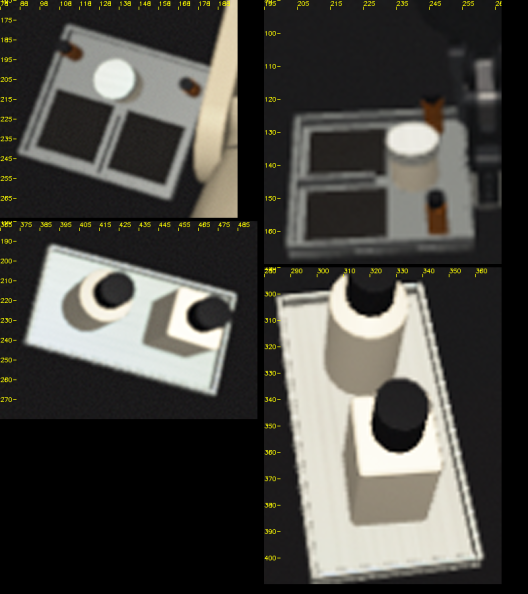

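Both bottles stand upright in the tray and the jar is undisturbed. Now the jar.

Request:
{"api": "arm_command", "payload": {
  "steps": [
    {"delta_pos": [1,25,0],"dr": [0,0,0]},
    {"delta_pos": [3,40,0],"dr": [0,0,0]},
    {"delta_pos": [3,40,0],"dr": [0,0,0]},
    {"delta_pos": [3,40,0],"dr": [0,0,0]},
    {"delta_pos": [3,40,0],"dr": [0,0,0]},
    {"delta_pos": [3,40,0],"dr": [0,0,0]},
    {"delta_pos": [3,40,0],"dr": [0,0,0]},
    {"delta_pos": [1,21,0],"dr": [0,0,0]},
    {"delta_pos": [0,0,-30],"dr": [0,0,0]},
    {"delta_pos": [0,0,-30],"dr": [0,0,0]},
    {"delta_pos": [0,0,-30],"dr": [0,0,0]},
    {"delta_pos": [0,0,-30],"dr": [0,0,0]},
    {"delta_pos": [0,0,-15],"dr": [0,0,0]},
    {"delta_pos": [0,0,-5],"dr": [0,0,0]},
    {"delta_pos": [0,0,0],"dr": [0,0,0]},
    {"delta_pos": [0,0,0],"dr": [0,0,0]}
  ]
}}

```text
time_s: 21.65
position: [0.5269, 0.3246, 0.0931]
tool_rot: [[0.265, 0.964, 0.002], [0.964, -0.265, 0.001], [0.001, 0.002, -1.0]]
ft_force: [-0.2, -0.6, 0.4]
grip_width: 0.0642
```

Run:
```python
from h import *
o=env.observe();print(o["position"],o["grip_width"],o["ft_force"])
crop("top",90,165,60,66,6,"y1.png");crop("side",200,80,66,66,6,"y2.png")
a,b=cv2.imread("pics/y1.png"),cv2.imread("pics/y2.png");cv2.imwrite("pics/y.png",np.hstack([a,b]))
```

```text
[0.52692087 0.32457226 0.09313513] 0.06419562551016862 [-0.17178245 -0.57518949  0.37833327]
```

View pics/y.png

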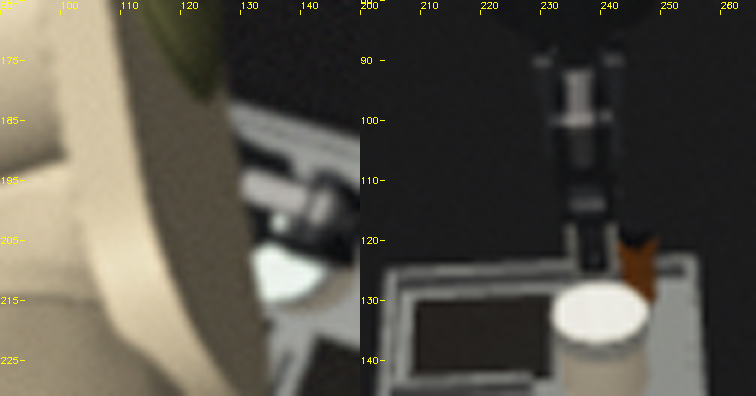

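In the side view the finger (u≈238.7) is roughly 2–3 mm toward -x of the lid centre (u≈240). I'll nudge it, descend and grip.

Request:
{"api": "arm_command", "payload": {
  "steps": [
    {"delta_pos": [2,1,-10],"dr": [0,0,0]},
    {"delta_pos": [0,0,-15],"dr": [0,0,0]},
    {"delta_pos": [0,0,-12],"dr": [0,0,0]},
    {"delta_pos": [0,0,-7],"dr": [0,0,0]},
    {"delta_pos": [0,0,-3],"dr": [0,0,0]},
    {"delta_pos": [0,0,0],"dr": [0,0,0]},
    {"delta_pos": [0,0,0],"dr": [0,0,0]}
  ]
}}

```text
time_s: 22.45
position: [0.5283, 0.326, 0.0455]
tool_rot: [[0.265, 0.964, 0.001], [0.964, -0.265, 0.0], [0.0, 0.001, -1.0]]
ft_force: [-0.7, -0.1, 0.1]
grip_width: 0.0643
```

Request:
{"api": "arm_command", "payload": {
  "steps": [
    {"delta_pos": [0,0,0],"dr": [0,0,0]},
    {"delta_pos": [0,0,0],"dr": [0,0,0]},
    {"delta_pos": [0,0,0],"dr": [0,0,0]},
    {"delta_pos": [0,0,0],"dr": [0,0,0]}
  ],
  "grip": 0.4,
  "squeeze": 30
}}

```text
time_s: 22.85
position: [0.5284, 0.3261, 0.0459]
tool_rot: [[0.265, 0.964, 0.001], [0.964, -0.265, 0.001], [0.001, 0.001, -1.0]]
ft_force: [-1.3, -0.6, 5.7]
grip_width: 0.0431
```

Request:
{"api": "arm_command", "payload": {
  "steps": [
    {"delta_pos": [0,0,0],"dr": [0,0,0]},
    {"delta_pos": [0,0,3],"dr": [0,0,0]},
    {"delta_pos": [0,0,7],"dr": [0,0,0]},
    {"delta_pos": [0,0,15],"dr": [0,0,0]},
    {"delta_pos": [0,0,25],"dr": [0,0,0]},
    {"delta_pos": [0,0,25],"dr": [0,0,0]},
    {"delta_pos": [0,0,25],"dr": [0,0,0]},
    {"delta_pos": [0,0,20],"dr": [0,0,0]},
    {"delta_pos": [0,0,0],"dr": [0,0,0]},
    {"delta_pos": [0,0,0],"dr": [0,0,0]}
  ],
  "squeeze": 45
}}

```text
time_s: 23.85
position: [0.5278, 0.3257, 0.1644]
tool_rot: [[0.265, 0.964, -0.001], [0.964, -0.265, -0.0], [-0.0, -0.001, -1.0]]
ft_force: [-1.4, 0.0, -2.7]
grip_width: 0.0419
```

Request:
{"api": "arm_command", "payload": {
  "steps": [
    {"delta_pos": [2,-10,0],"dr": [0,0,0]},
    {"delta_pos": [4,-20,0],"dr": [0,0,0]},
    {"delta_pos": [6,-30,0],"dr": [0,0,0]},
    {"delta_pos": [6,-30,0],"dr": [0,0,0]},
    {"delta_pos": [6,-30,0],"dr": [0,0,0]},
    {"delta_pos": [6,-30,0],"dr": [0,0,0]},
    {"delta_pos": [6,-30,0],"dr": [0,0,0]},
    {"delta_pos": [6,-30,0],"dr": [0,0,0]},
    {"delta_pos": [6,-30,0],"dr": [0,0,0]},
    {"delta_pos": [6,-30,0],"dr": [0,0,0]},
    {"delta_pos": [6,-25,0],"dr": [0,0,0]},
    {"delta_pos": [4,-15,0],"dr": [0,0,0]},
    {"delta_pos": [2,-8,0],"dr": [0,0,0]},
    {"delta_pos": [0,0,-15],"dr": [0,0,0]},
    {"delta_pos": [0,0,-15],"dr": [0,0,0]},
    {"delta_pos": [0,0,-12],"dr": [0,0,0]},
    {"delta_pos": [0,0,-8],"dr": [0,0,0]},
    {"delta_pos": [0,0,0],"dr": [0,0,0]},
    {"delta_pos": [0,0,0],"dr": [0,0,0]}
  ]
}}

```text
time_s: 25.75
position: [0.5943, 0.008, 0.1153]
tool_rot: [[0.264, 0.964, 0.0], [0.964, -0.264, -0.0], [0.0, 0.0, -1.0]]
ft_force: [0.3, 0.3, -1.0]
grip_width: 0.0415
```

Run:
```python
from h import *
o=env.observe();print(o["position"],o["grip_width"],o["ft_force"])
crop("top",235,135,90,100,4,"z1.png");crop("side",240,150,110,100,4,"z2.png")
a,b=cv2.imread("pics/z1.png"),cv2.imread("pics/z2.png");cv2.imwrite("pics/z.png",np.hstack([a,b]))
print(proj("side",[[.594,.008,.058]])-[240,150])
```

```text
[0.59426294 0.00804915 0.11532442] 0.04151985499905557 [ 0.30108729  0.33445592 -1.03176945]
[[62.86605792 47.908507  ]]
```

View pics/z.png

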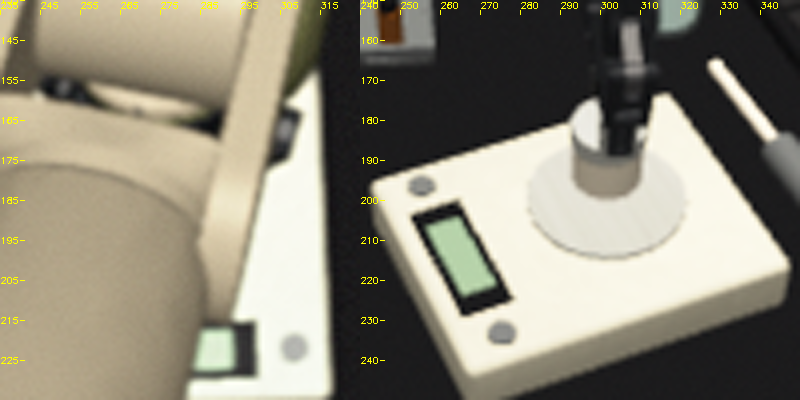

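The jar is centred over the pan: both are at u≈292 in the side view, and v will match once it is lowered. Lowering gently.

Request:
{"api": "arm_command", "payload": {
  "steps": [
    {"delta_pos": [0,0,-6],"dr": [0,0,0]},
    {"delta_pos": [0,0,-4],"dr": [0,0,0]},
    {"delta_pos": [0,0,-3],"dr": [0,0,0]},
    {"delta_pos": [0,0,-1],"dr": [0,0,0]},
    {"delta_pos": [0,0,-1],"dr": [0,0,0]},
    {"delta_pos": [0,0,-1],"dr": [0,0,0]},
    {"delta_pos": [0,0,0],"dr": [0,0,0]},
    {"delta_pos": [0,0,0],"dr": [0,0,0]}
  ]
}}

```text
time_s: 26.65
position: [0.5941, 0.0078, 0.0991]
tool_rot: [[0.265, 0.964, 0.0], [0.964, -0.265, -0.0], [-0.0, 0.0, -1.0]]
ft_force: [0.3, -0.1, -1.4]
grip_width: 0.042
```

Request:
{"api": "arm_command", "payload": {
  "steps": [
    {"delta_pos": [0,0,-1],"dr": [0,0,0]},
    {"delta_pos": [0,0,0],"dr": [0,0,0]}
  ]
}}

```text
time_s: 26.85
position: [0.5942, 0.0078, 0.0982]
tool_rot: [[0.265, 0.964, 0.001], [0.964, -0.265, -0.0], [0.0, 0.001, -1.0]]
ft_force: [0.4, -0.2, -0.4]
grip_width: 0.0416
```

Request:
{"api": "arm_command", "payload": {
  "steps": [
    {"delta_pos": [0,0,-0.5],"dr": [0,0,0]},
    {"delta_pos": [0,0,0],"dr": [0,0,0]}
  ]
}}

```text
time_s: 27.05
position: [0.5943, 0.0079, 0.0981]
tool_rot: [[0.264, 0.964, 0.001], [0.964, -0.264, -0.0], [0.0, 0.001, -1.0]]
ft_force: [-1.2, 1.0, 4.8]
grip_width: 0.0419
```

Contact with the pan. Release and retreat toward the tray.

Request:
{"api": "arm_command", "payload": {
  "steps": [
    {"delta_pos": [0,0,0],"dr": [0,0,0]},
    {"delta_pos": [0,0,0],"dr": [0,0,0]},
    {"delta_pos": [0,0,0],"dr": [0,0,0]},
    {"delta_pos": [0,0,0],"dr": [0,0,0]},
    {"delta_pos": [0,0,10],"dr": [0,0,0]},
    {"delta_pos": [0,0,20],"dr": [0,0,0]},
    {"delta_pos": [0,0,30],"dr": [0,0,0]},
    {"delta_pos": [0,0,30],"dr": [0,0,0]},
    {"delta_pos": [0,0,30],"dr": [0,0,0]},
    {"delta_pos": [0,0,25],"dr": [0,0,0]},
    {"delta_pos": [-8,-24,0],"dr": [0,0,0]},
    {"delta_pos": [-10,-40,0],"dr": [0,0,0]},
    {"delta_pos": [-10,-40,0],"dr": [0,0,0]},
    {"delta_pos": [-10,-40,0],"dr": [0,0,0]},
    {"delta_pos": [-10,-40,0],"dr": [0,0,0]},
    {"delta_pos": [-10,-40,0],"dr": [0,0,0]},
    {"delta_pos": [-10,-30,0],"dr": [0,0,0]},
    {"delta_pos": [-10,-30,0],"dr": [0,0,0]},
    {"delta_pos": [-10,-20,0],"dr": [0,0,0]},
    {"delta_pos": [0,0,0],"dr": [0,0,0]}
  ],
  "grip": 0.75
}}

```text
time_s: 29.05
position: [0.505, -0.2984, 0.243]
tool_rot: [[0.268, 0.963, 0.0], [0.963, -0.268, -0.001], [-0.001, 0.0, -1.0]]
ft_force: [-0.3, -0.3, 0.4]
grip_width: 0.0637
```

Run:
```python
from h import *
o=env.observe();print(o["position"],o["grip_width"],o["ft_force"])
crop("top",235,140,90,100,4,"z1.png");crop("side",240,150,110,100,4,"z2.png")
a,b=cv2.imread("pics/z1.png"),cv2.imread("pics/z2.png");cv2.imwrite("pics/zz.png",np.hstack([a,b]))
```

```text
[ 0.5049588  -0.29840541  0.2430085 ] 0.06372344200983855 [-0.25750853 -0.3270298   0.37635823]
```

View pics/zz.png

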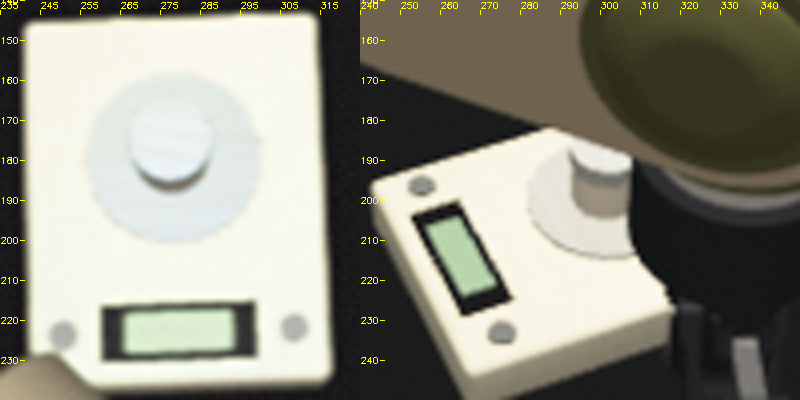

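Run:
```python
from h import *
f=lambda x,y,z:unproj("top",[(x+.5)/4-.5+235,(y+.5)/4-.5+140],z)
print("lid",f(172,140,.102),"pan",f(174,158,.058))
```

```text
lid [[0.59159234 0.00722217 0.102     ]] pan [[0.59222223 0.00703116 0.058     ]]
```

The lid centre is within 1 mm of the pan centre. Fetch the round bottle back.

Request:
{"api": "arm_command", "payload": {
  "steps": [
    {"delta_pos": [1,2,0],"dr": [0,0,0]},
    {"delta_pos": [0,0,-25],"dr": [0,0,0]},
    {"delta_pos": [0,0,-25],"dr": [0,0,0]},
    {"delta_pos": [0,0,-25],"dr": [0,0,0]},
    {"delta_pos": [0,0,-20],"dr": [0,0,0]},
    {"delta_pos": [0,0,-10],"dr": [0,0,0]},
    {"delta_pos": [0,0,-5],"dr": [0,0,0]},
    {"delta_pos": [0,0,0],"dr": [0,0,0]},
    {"delta_pos": [0,0,0],"dr": [0,0,0]},
    {"delta_pos": [0,0,0],"dr": [0,0,0]}
  ]
}}

```text
time_s: 30.15
position: [0.5074, -0.2943, 0.1335]
tool_rot: [[0.265, 0.964, 0.001], [0.964, -0.265, -0.001], [-0.001, 0.002, -1.0]]
ft_force: [0.8, 0.3, -0.2]
grip_width: 0.0641
```

Request:
{"api": "arm_command", "payload": {
  "steps": [
    {"delta_pos": [-1,-2,0],"dr": [0,0,0]},
    {"delta_pos": [0,0,0],"dr": [0,0,0]},
    {"delta_pos": [0,0,0],"dr": [0,0,0]}
  ]
}}

```text
time_s: 30.45
position: [0.506, -0.2963, 0.1327]
tool_rot: [[0.265, 0.964, 0.0], [0.964, -0.265, -0.0], [-0.0, 0.0, -1.0]]
ft_force: [-0.1, -0.5, -0.5]
grip_width: 0.064
```

Request:
{"api": "arm_command", "payload": {
  "steps": [
    {"delta_pos": [0,0,0],"dr": [0,0,0]},
    {"delta_pos": [0,0,0],"dr": [0,0,0]},
    {"delta_pos": [0,0,0],"dr": [0,0,0]},
    {"delta_pos": [0,0,0],"dr": [0,0,0]},
    {"delta_pos": [0,0,0],"dr": [0,0,0]}
  ],
  "grip": 0.3,
  "squeeze": 30
}}

```text
time_s: 30.95
position: [0.5062, -0.2961, 0.1327]
tool_rot: [[0.265, 0.964, 0.0], [0.964, -0.265, -0.0], [-0.0, 0.0, -1.0]]
ft_force: [0.6, 1.7, 2.3]
grip_width: 0.0349
```

Request:
{"api": "arm_command", "payload": {
  "steps": [
    {"delta_pos": [0,0,0],"dr": [0,0,0]},
    {"delta_pos": [0,0,5],"dr": [0,0,0]},
    {"delta_pos": [0,0,10],"dr": [0,0,0]},
    {"delta_pos": [0,0,20],"dr": [0,0,0]},
    {"delta_pos": [0,0,25],"dr": [0,0,0]},
    {"delta_pos": [0,0,25],"dr": [0,0,0]},
    {"delta_pos": [0,0,25],"dr": [0,0,0]},
    {"delta_pos": [0,0,17],"dr": [0,0,0]},
    {"delta_pos": [-3,15,0],"dr": [0,0,0]},
    {"delta_pos": [-6,25,0],"dr": [0,0,0]},
    {"delta_pos": [-8,30,0],"dr": [0,0,0]},
    {"delta_pos": [-8,30,0],"dr": [0,0,0]},
    {"delta_pos": [-5,30,0],"dr": [0,0,0]},
    {"delta_pos": [0,30,0],"dr": [0,0,0]},
    {"delta_pos": [0,30,0],"dr": [0,0,0]},
    {"delta_pos": [0,30,0],"dr": [0,0,0]},
    {"delta_pos": [0,30,0],"dr": [0,0,0]},
    {"delta_pos": [0,30,0],"dr": [0,0,0]}
  ],
  "squeeze": 60
}}

```text
time_s: 32.75
position: [0.4757, -0.0149, 0.26]
tool_rot: [[0.265, 0.964, 0.0], [0.964, -0.265, -0.0], [-0.0, 0.0, -1.0]]
ft_force: [-0.8, -0.3, -2.5]
grip_width: 0.0332
```

Request:
{"api": "arm_command", "payload": {
  "steps": [
    {"delta_pos": [0,30,0],"dr": [0,0,0]},
    {"delta_pos": [0,30,0],"dr": [0,0,0]},
    {"delta_pos": [0,30,0],"dr": [0,0,0]},
    {"delta_pos": [0,30,0],"dr": [0,0,0]},
    {"delta_pos": [0,30,0],"dr": [0,0,0]},
    {"delta_pos": [0,30,0],"dr": [0,0,0]},
    {"delta_pos": [0,30,0],"dr": [0,0,0]},
    {"delta_pos": [0,30,0],"dr": [0,0,0]},
    {"delta_pos": [0,30,0],"dr": [0,0,0]},
    {"delta_pos": [0,30,0],"dr": [0,0,0]},
    {"delta_pos": [0,30,0],"dr": [0,0,0]},
    {"delta_pos": [0,30,0],"dr": [0,0,0]},
    {"delta_pos": [0,22,0],"dr": [0,0,0]},
    {"delta_pos": [0,15,0],"dr": [0,0,0]},
    {"delta_pos": [0,0,0],"dr": [0,0,0]},
    {"delta_pos": [0,0,0],"dr": [0,0,0]},
    {"delta_pos": [0,0,0],"dr": [0,0,0]}
  ]
}}

```text
time_s: 34.45
position: [0.4762, 0.3799, 0.2597]
tool_rot: [[0.266, 0.964, -0.0], [0.964, -0.266, -0.0], [-0.0, 0.0, -1.0]]
ft_force: [-0.2, -0.8, -1.5]
grip_width: 0.0333
```

Request:
{"api": "arm_command", "payload": {
  "steps": [
    {"delta_pos": [0,1,-15],"dr": [0,0,0]},
    {"delta_pos": [0,0,-25],"dr": [0,0,0]},
    {"delta_pos": [0,0,-25],"dr": [0,0,0]},
    {"delta_pos": [0,0,-20],"dr": [0,0,0]},
    {"delta_pos": [0,0,-15],"dr": [0,0,0]},
    {"delta_pos": [0,0,-10],"dr": [0,0,0]},
    {"delta_pos": [0,0,-6],"dr": [0,0,0]},
    {"delta_pos": [0,0,-4],"dr": [0,0,0]},
    {"delta_pos": [0,0,-2],"dr": [0,0,0]},
    {"delta_pos": [0,0,-1],"dr": [0,0,0]},
    {"delta_pos": [0,0,-1],"dr": [0,0,0]},
    {"delta_pos": [0,0,0],"dr": [0,0,0]},
    {"delta_pos": [0,0,0],"dr": [0,0,0]}
  ]
}}

```text
time_s: 35.75
position: [0.4761, 0.382, 0.1357]
tool_rot: [[0.265, 0.964, 0.0], [0.964, -0.265, 0.0], [0.0, 0.0, -1.0]]
ft_force: [0.2, 0.1, -3.1]
grip_width: 0.0336
```

Request:
{"api": "arm_command", "payload": {
  "steps": [
    {"delta_pos": [0,0,-1],"dr": [0,0,0]},
    {"delta_pos": [0,0,0],"dr": [0,0,0]}
  ]
}}

```text
time_s: 35.95
position: [0.4763, 0.382, 0.135]
tool_rot: [[0.265, 0.964, 0.001], [0.964, -0.265, 0.001], [0.001, 0.001, -1.0]]
ft_force: [-1.0, 0.6, 0.9]
grip_width: 0.0333
```

```bash
python3 t.py cmp rd side 202 114 32 34; python3 -c "
from h import *
o=env.observe();print(o['position'],o['grip_width'],o['ft_force'])"
```

```text
side shift px [ 0.07 -0.11] cc 0.987
[0.47631795 0.38201082 0.1349753 ] 0.033531628947655545 [-0.48202779  0.90681916  1.31199496]
```

Request:
{"api": "arm_command", "payload": {
  "steps": [
    {"delta_pos": [0,0,1.5],"dr": [0,0,0]},
    {"delta_pos": [0,-1,0],"dr": [0,0,0]},
    {"delta_pos": [0,0,0],"dr": [0,0,0]},
    {"delta_pos": [0,0,-1],"dr": [0,0,0]},
    {"delta_pos": [0,0,-0.7],"dr": [0,0,0]},
    {"delta_pos": [0,0,0],"dr": [0,0,0]},
    {"delta_pos": [0,0,0],"dr": [0,0,0]}
  ]
}}

```text
time_s: 36.7
position: [0.4763, 0.3809, 0.1349]
tool_rot: [[0.265, 0.964, 0.001], [0.964, -0.265, 0.0], [0.001, 0.001, -1.0]]
ft_force: [-0.1, -0.8, 5.8]
grip_width: 0.0337
```

Now release and return for the square bottle at TCP (0.483, -0.394).

Request:
{"api": "arm_command", "payload": {
  "steps": [
    {"delta_pos": [0,0,0],"dr": [0,0,0]},
    {"delta_pos": [0,0,0],"dr": [0,0,0]},
    {"delta_pos": [0,0,0],"dr": [0,0,0]},
    {"delta_pos": [0,0,0],"dr": [0,0,0]},
    {"delta_pos": [0,0,10],"dr": [0,0,0]},
    {"delta_pos": [0,0,20],"dr": [0,0,0]},
    {"delta_pos": [0,0,25],"dr": [0,0,0]},
    {"delta_pos": [0,0,25],"dr": [0,0,0]},
    {"delta_pos": [0,-15,25],"dr": [0,0,0]},
    {"delta_pos": [0,-30,0],"dr": [0,0,0]},
    {"delta_pos": [0,-40,0],"dr": [0,0,0]},
    {"delta_pos": [0,-40,0],"dr": [0,0,0]},
    {"delta_pos": [0,-40,0],"dr": [0,0,0]},
    {"delta_pos": [0,-40,0],"dr": [0,0,0]},
    {"delta_pos": [0,-40,0],"dr": [0,0,0]},
    {"delta_pos": [0,-40,0],"dr": [0,0,0]},
    {"delta_pos": [0,-40,0],"dr": [0,0,0]},
    {"delta_pos": [1,-40,0],"dr": [0,0,0]},
    {"delta_pos": [1,-40,0],"dr": [0,0,0]},
    {"delta_pos": [1,-40,0],"dr": [0,0,0]}
  ],
  "grip": 0.75
}}

```text
time_s: 38.7
position: [0.4789, -0.0658, 0.2403]
tool_rot: [[0.265, 0.964, 0.001], [0.964, -0.265, -0.0], [-0.0, 0.001, -1.0]]
ft_force: [-0.2, 0.8, -0.5]
grip_width: 0.064
```

Request:
{"api": "arm_command", "payload": {
  "steps": [
    {"delta_pos": [1,-40,0],"dr": [0,0,0]},
    {"delta_pos": [1,-40,0],"dr": [0,0,0]},
    {"delta_pos": [1,-40,0],"dr": [0,0,0]},
    {"delta_pos": [1,-40,0],"dr": [0,0,0]},
    {"delta_pos": [0,-40,0],"dr": [0,0,0]},
    {"delta_pos": [0,-40,0],"dr": [0,0,0]},
    {"delta_pos": [0,-30,0],"dr": [0,0,0]},
    {"delta_pos": [0,-20,0],"dr": [0,0,0]},
    {"delta_pos": [0,0,0],"dr": [0,0,0]},
    {"delta_pos": [0,0,0],"dr": [0,0,0]},
    {"delta_pos": [0,0,0],"dr": [0,0,0]}
  ]
}}

```text
time_s: 39.8
position: [0.4832, -0.3531, 0.2398]
tool_rot: [[0.264, 0.965, 0.0], [0.965, -0.264, -0.0], [0.0, 0.0, -1.0]]
ft_force: [0.7, 0.6, -0.9]
grip_width: 0.0643
```

Request:
{"api": "arm_command", "payload": {
  "steps": [
    {"delta_pos": [0,-25,0],"dr": [0,0,0]},
    {"delta_pos": [0,-16,0],"dr": [0,0,0]},
    {"delta_pos": [0,0,0],"dr": [0,0,0]},
    {"delta_pos": [0,0,-25],"dr": [0,0,0]},
    {"delta_pos": [0,0,-25],"dr": [0,0,0]},
    {"delta_pos": [0,0,-25],"dr": [0,0,0]},
    {"delta_pos": [0,0,-20],"dr": [0,0,0]},
    {"delta_pos": [0,0,-8],"dr": [0,0,0]},
    {"delta_pos": [0,0,-4],"dr": [0,0,0]},
    {"delta_pos": [0,0,0],"dr": [0,0,0]},
    {"delta_pos": [0,0,0],"dr": [0,0,0]},
    {"delta_pos": [0,0,0],"dr": [0,0,0]}
  ]
}}

```text
time_s: 41.0
position: [0.4833, -0.3953, 0.1333]
tool_rot: [[0.265, 0.964, 0.001], [0.964, -0.265, -0.001], [-0.001, 0.001, -1.0]]
ft_force: [-0.6, -0.1, 0.7]
grip_width: 0.0639
```

Request:
{"api": "arm_command", "payload": {
  "steps": [
    {"delta_pos": [0,0,0],"dr": [0,0,0]},
    {"delta_pos": [0,0,0],"dr": [0,0,0]},
    {"delta_pos": [0,0,0],"dr": [0,0,0]},
    {"delta_pos": [0,0,0],"dr": [0,0,0]},
    {"delta_pos": [0,0,0],"dr": [0,0,0]}
  ],
  "grip": 0.3,
  "squeeze": 30
}}

```text
time_s: 41.5
position: [0.4832, -0.3952, 0.1328]
tool_rot: [[0.265, 0.964, 0.001], [0.964, -0.265, -0.001], [-0.0, 0.001, -1.0]]
ft_force: [1.1, 1.3, 5.4]
grip_width: 0.0343
```

Request:
{"api": "arm_command", "payload": {
  "steps": [
    {"delta_pos": [0,0,0],"dr": [0,0,0]},
    {"delta_pos": [0,0,5],"dr": [0,0,0]},
    {"delta_pos": [0,0,10],"dr": [0,0,0]},
    {"delta_pos": [0,0,20],"dr": [0,0,0]},
    {"delta_pos": [0,0,25],"dr": [0,0,0]},
    {"delta_pos": [0,0,25],"dr": [0,0,0]},
    {"delta_pos": [0,0,25],"dr": [0,0,0]},
    {"delta_pos": [0,0,17],"dr": [0,0,0]},
    {"delta_pos": [-3,15,0],"dr": [0,0,0]},
    {"delta_pos": [-6,25,0],"dr": [0,0,0]},
    {"delta_pos": [-8,30,0],"dr": [0,0,0]},
    {"delta_pos": [-8,30,0],"dr": [0,0,0]},
    {"delta_pos": [-6,30,0],"dr": [0,0,0]},
    {"delta_pos": [0,30,0],"dr": [0,0,0]},
    {"delta_pos": [0,30,0],"dr": [0,0,0]},
    {"delta_pos": [0,30,0],"dr": [0,0,0]},
    {"delta_pos": [0,30,0],"dr": [0,0,0]},
    {"delta_pos": [0,30,0],"dr": [0,0,0]}
  ],
  "squeeze": 60
}}

```text
time_s: 43.3
position: [0.4518, -0.114, 0.2597]
tool_rot: [[0.265, 0.964, 0.0], [0.964, -0.265, -0.0], [-0.0, 0.0, -1.0]]
ft_force: [0.4, -0.1, -2.7]
grip_width: 0.0332
```

Request:
{"api": "arm_command", "payload": {
  "steps": [
    {"delta_pos": [0,30,0],"dr": [0,0,0]},
    {"delta_pos": [0,30,0],"dr": [0,0,0]},
    {"delta_pos": [0,30,0],"dr": [0,0,0]},
    {"delta_pos": [0,30,0],"dr": [0,0,0]},
    {"delta_pos": [0,30,0],"dr": [0,0,0]},
    {"delta_pos": [0,30,0],"dr": [0,0,0]},
    {"delta_pos": [0,30,0],"dr": [0,0,0]},
    {"delta_pos": [0,30,0],"dr": [0,0,0]},
    {"delta_pos": [0,30,0],"dr": [0,0,0]},
    {"delta_pos": [0,30,0],"dr": [0,0,0]},
    {"delta_pos": [0,30,0],"dr": [0,0,0]},
    {"delta_pos": [0,30,0],"dr": [0,0,0]},
    {"delta_pos": [0,20,0],"dr": [0,0,0]},
    {"delta_pos": [0,15,0],"dr": [0,0,0]},
    {"delta_pos": [0,0,0],"dr": [0,0,0]},
    {"delta_pos": [0,0,0],"dr": [0,0,0]},
    {"delta_pos": [0,0,0],"dr": [0,0,0]}
  ]
}}

```text
time_s: 45.0
position: [0.4522, 0.279, 0.2594]
tool_rot: [[0.266, 0.964, -0.0], [0.964, -0.266, -0.0], [-0.0, 0.0, -1.0]]
ft_force: [0.3, 0.2, -1.0]
grip_width: 0.0335
```

Request:
{"api": "arm_command", "payload": {
  "steps": [
    {"delta_pos": [0,10,0],"dr": [0,0,0]},
    {"delta_pos": [0,6,0],"dr": [0,0,0]},
    {"delta_pos": [0,0,0],"dr": [0,0,0]},
    {"delta_pos": [0,0,-15],"dr": [0,0,0]},
    {"delta_pos": [0,0,-25],"dr": [0,0,0]},
    {"delta_pos": [0,0,-25],"dr": [0,0,0]},
    {"delta_pos": [0,0,-20],"dr": [0,0,0]},
    {"delta_pos": [0,0,-15],"dr": [0,0,0]},
    {"delta_pos": [0,0,-10],"dr": [0,0,0]},
    {"delta_pos": [0,0,-6],"dr": [0,0,0]},
    {"delta_pos": [0,0,-4],"dr": [0,0,0]},
    {"delta_pos": [0,0,-2],"dr": [0,0,0]},
    {"delta_pos": [0,0,-1],"dr": [0,0,0]},
    {"delta_pos": [0,0,0],"dr": [0,0,0]},
    {"delta_pos": [0,0,0],"dr": [0,0,0]}
  ]
}}

```text
time_s: 46.5
position: [0.4522, 0.2959, 0.1367]
tool_rot: [[0.265, 0.964, 0.001], [0.964, -0.265, 0.0], [0.0, 0.001, -1.0]]
ft_force: [-0.2, -0.6, -1.5]
grip_width: 0.0336
```

```bash
python3 t.py cmp sq side 198 126 34 38; python3 -c "
from h import *
o=env.observe();print(o['position'],o['grip_width'],o['ft_force'])"
```

```text
side shift px [-0.18 -0.49] cc 0.984
[0.45217039 0.29591358 0.1366246 ] 0.033621537881961365 [-0.7724885   0.36257464 -1.51792243]
```

Request:
{"api": "arm_command", "payload": {
  "steps": [
    {"delta_pos": [0.5,0,-1],"dr": [0,0,0]},
    {"delta_pos": [0,0,0],"dr": [0,0,0]},
    {"delta_pos": [0,0,-1],"dr": [0,0,0]},
    {"delta_pos": [0,0,0],"dr": [0,0,0]}
  ]
}}

```text
time_s: 46.95
position: [0.4529, 0.2961, 0.135]
tool_rot: [[0.265, 0.964, 0.001], [0.964, -0.265, 0.001], [0.001, 0.001, -1.0]]
ft_force: [-0.6, 0.2, 3.8]
grip_width: 0.0335
```

Contact. Release, retreat and check.

Request:
{"api": "arm_command", "payload": {
  "steps": [
    {"delta_pos": [0,0,0],"dr": [0,0,0]},
    {"delta_pos": [0,0,0],"dr": [0,0,0]},
    {"delta_pos": [0,0,0],"dr": [0,0,0]},
    {"delta_pos": [0,0,0],"dr": [0,0,0]},
    {"delta_pos": [0,0,10],"dr": [0,0,0]},
    {"delta_pos": [0,0,20],"dr": [0,0,0]},
    {"delta_pos": [0,0,25],"dr": [0,0,0]},
    {"delta_pos": [0,0,25],"dr": [0,0,0]},
    {"delta_pos": [0,0,25],"dr": [0,0,0]},
    {"delta_pos": [-20,20,0],"dr": [0,0,0]},
    {"delta_pos": [-25,25,0],"dr": [0,0,0]},
    {"delta_pos": [-25,25,0],"dr": [0,0,0]},
    {"delta_pos": [-25,25,0],"dr": [0,0,0]},
    {"delta_pos": [-25,25,0],"dr": [0,0,0]},
    {"delta_pos": [-25,25,0],"dr": [0,0,0]},
    {"delta_pos": [-25,25,0],"dr": [0,0,0]},
    {"delta_pos": [-25,25,0],"dr": [0,0,0]},
    {"delta_pos": [0,0,0],"dr": [0,0,0]},
    {"delta_pos": [0,0,0],"dr": [0,0,0]}
  ],
  "grip": 0.75
}}

```text
time_s: 48.85
position: [0.2572, 0.4911, 0.2398]
tool_rot: [[0.263, 0.965, 0.0], [0.965, -0.263, 0.0], [0.0, 0.0, -1.0]]
ft_force: [-0.5, 0.1, -0.0]
grip_width: 0.0641
```

```bash
cp pics/side0.png pics/ref_s_side.png; cp pics/top0.png pics/ref_s_top.png
for a in "198 118 34 46" "204 98 28 18" "242 116 18 50"; do python3 t.py cmp s side $a; done
for a in "120 215 50 40" "88 205 30 35" "104 180 18 18" "164 198 18 18"; do python3 t.py cmp s top $a; done
python3 - <<'E'
from h import *
o=env.observe();print(o["time_s"],o["position"],o["grip_width"],o["ft_force"])
crop("top",78,140,250,130,3,"w1.png");crop("side",195,80,170,170,3,"w2.png")
a,b=cv2.imread("pics/w1.png"),cv2.imread("pics/w2.png");P=np.zeros((905,750,3),np.uint8);P[:390]=a;P[395:905,:510]=b
cv2.imwrite("pics/w.png",cv2.resize(P,None,fx=.66,fy=.66,interpolation=cv2.INTER_AREA))
E
```

```text
side shift px [ 0.07 -0.52] cc 0.998
side shift px [ 0.1  -0.18] cc 0.995
side shift px [0.01 0.83] cc 0.919
top shift px [-0.83 -0.29] cc 0.988
top shift px [ 0.07 -0.14] cc 0.999
top shift px [-0.01  0.02] cc 1.0
top shift px [-0.02  0.01] cc 1.0
49.2 [0.25813854 0.49046508 0.23942817] 0.06388085175227504 [ 0.46858531 -0.07086521  0.17205624]
```

View pics/w.png

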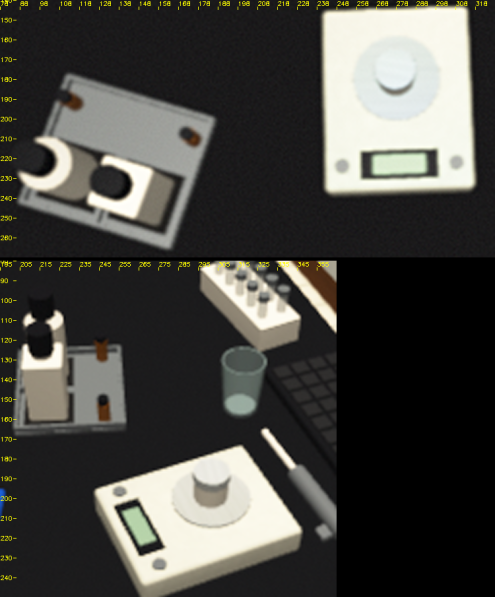

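The view shows both bottles upright on their pads, the vials unmoved and the jar on the pan at about (277,176) in the top view. The square bottle may be about 1.5 mm off, so I'll measure it with tighter patches.

```bash
for a in "200 130 28 34" "198 128 29 36" "204 118 24 46" "200 120 30 20"; do python3 t.py cmp s side $a; python3 t.py cmp sq side $a;done 2>&1 | grep shift
for a in "140 215 28 40" "135 218 35 40" "120 222 50 35" "138 236 30 22"; do python3 t.py cmp s top $a; done; python3 t.py cmp s side 195 155 60 15;python3 t.py cmp s top 140 250 40 20
```

```text
side shift px [ 0.01 -0.6 ] cc 0.998
side shift px [ 0.01 -0.6 ] cc 0.998
side shift px [ 0.03 -0.56] cc 0.998
side shift px [ 0.02 -0.57] cc 0.998
side shift px [ 0.09 -0.57] cc 0.997
side shift px [ 0.09 -0.57] cc 0.995
side shift px [ 0.09 -0.56] cc 0.999
side shift px [ 0.07 -0.54] cc 0.998
top shift px [-0.88 -0.32] cc 0.987
top shift px [-0.78 -0.25] cc 0.987
top shift px [-0.8  -0.26] cc 0.986
top shift px [-0.7  -0.35] cc 0.979
side shift px [ 0.01 -0.06] cc 0.993
top shift px [-0.03 -0.03] cc 0.998
```

```bash
python3 -c "
from rig import env
print(env.close_job())"
```

```text
the job is handed in; nothing more can be done
None
```

The job is done and handed in at about 50 s of the 144 s allowed. I set both bottles upright in the tray, put the jar on the balance pan, then put each bottle back on its own pad.

Last checks from the pictures:
- **Jar:** its lid is within about 1 mm of the pan's centre and it stands upright. I measured this just after placing it; the last picture, taken after both bottles were back, shows it in the same place.
- **Round bottle:** within about 0.5 mm of its original spot.
- **Square bottle:** upright on its pad but about 2 mm off its original spot, mostly toward the robot's left (+y). Both cameras agree on this. I left it, because moving it again seemed riskier than the offset.
- **Vials:** unmoved in the top view, to within 0.02 px. One side-view check showed a 0.8 px shift with a poor match, possibly because the arm or the jar had changed that part of the picture.
- **Cameras:** the two disagreed by 2 to 4 mm in x. I took positions mainly from the top camera and from the arm's own readings at each grasp.
- **Forces:** wrist force readings stayed below about 7 N.

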